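# Find the high spot of a biscuit plate on a banding wheel

### The job

Lower the raised gauge arm on to its stop so that its sprung feeler rides on the edge of the plate. Then turn the banding wheel slowly by its pins until you find the one high spot of the plate's warped edge, and leave the wheel standing still with the top of the high spot right at the feeler. Go gently with the wheel and the gauge, keep off the plate itself, and leave the things around where they are.

Things in the scene. Friction and masses are not known exactly. Their poses are not given: they have to be found in the camera images.
- wheel: Banding wheel (turntable): level aluminium head, 260 mm across, on an iron foot. It turns about a vertical axis, both ways, without end, and stays where it is left. Origin: on the axis in the head's top face, 108 mm above the table; z up; its y axis runs through the two pins (pin_a at +120 mm, pin_b at -120 mm). Its angle says nothing about where the high spot is.
- pin_a (a point): Upright pin with a black rubber sleeve on the wheel head, 10 mm across, 16 mm tall, 120 mm from the axis; the point is half-way up, 8 mm above the head. The wheel is turned by pushing a pin round with a finger. The pins pass below the gauge arm.
- pin_b (a point): The other pin, alike, opposite pin_a; point half-way up.
- plate: Unglazed biscuit plate stuck on the wheel. Origin: on the wheel axis, at the plate's underside (the head's top face). Edge 90 mm from the axis, its top 31 mm above the head. At one unknown place the edge has a smooth high spot, 4 mm farther out, running out to nothing 30 degrees to either side; elsewhere it is true. It starts at least 40 degrees from the feeler, either way.
- gauge: Gauge: steel post, 165 mm from the wheel axis; origin on the post axis, 22 mm above the table; x points away from the wheel. A red lift-up arm pivots in its fork, 142 mm above the table; the arm ends in a sprung steel nose, the feeler, that drags on the plate's edge: with the arm down, turning the wheel by a pin takes about 1 N on the true edge and 6 N at the high spot, alike both ways.
- feeler_seat (a point): Fixed point where the feeler's nose touches the true edge of the plate when the arm is down: 90 mm from the wheel axis on the line to the post, 28 mm above the head. The feeler gives way outwards by a spring, 3.5 N per mm: about 1 N on the true edge, 13.5 N on the top of the high spot.
- gauge_arm (a joint): Angle of the gauge's red arm about its level pivot on the post, rad. 0: down on its stop, level, pointing at the wheel axis; it grows as the arm is raised, up to 1.0. It starts raised by 0.4 to 0.7. It is stiff and stays where it is left: about 5 N down on its thumb pad moves it, the stop is a rubber buffer.
- thumb_pad (a point): Black thumb pad on the gauge arm, 24 x 24 mm; the point is the middle of its top face, 46 mm along the arm from the pivot and 8 mm above the arm's pivot line. It moves with the arm: 150 mm above the table when the arm is down. The feeler's nose is 26 mm beyond it.
- brush_pot: Bystander: blue ceramic pot with brushes, 75 mm across, pot 115 mm and brushes 250 mm tall; origin under its centre.
- ink_bottle: Bystander: black bottle with a red cap, 60 mm across, 130 mm tall; origin under its centre.
- water_dish: Bystander: white dish, 90 mm across, 35 mm tall; origin under its centre.
- paperweight: Bystander: dark wooden paperweight, 200 x 35 x 18 mm, long in its x; origin under its centre.

How it is judged:
On the way, in this order (a step that is already met when the one before it is completed fails the run):
1. the gauge arm has been lowered on to its stop (value of joint gauge_arm below 0.04 rad), for 0.2 s.
2. the wheel stands still with the high spot at the feeler (contact force between plate and gauge above 10 N and angular speed of wheel below 0.1 rad/s), for 0.2 s.
At the end, for the whole second after the job is handed in: The gauge arm is down (within 0.04 rad of its stop), the wheel stands still, the feeler presses on the plate with more than 10 N, which it does only within about 10 degrees of the top of the high spot, and the robot touches nothing (value of joint gauge_arm below 0.04 rad and contact force between plate and gauge above 10 N and angular speed of wheel below 0.05 rad/s).
It fails at once if the wheel was spun faster than 2 rad/s (angular speed of wheel above 2 rad/s).
It fails at once if the robot pressed on the wheel with more than 25 N (contact force between any of the arm, the fingers and wheel above 25 N).
It fails at once if the robot pressed on the gauge with more than 30 N (contact force between any of the arm, the fingers and gauge above 30 N).
It fails at once if the robot touched the plate (contact force between any of the arm, the fingers and plate above 1 N).
It fails at once if a thing standing around was moved by more than 15 mm (distance of any of brush_pot, ink_bottle, water_dish, paperweight from where it was at the start of the episode above 0.015 m).
It also fails if it takes over 72 s, if anything falls off the work surface, if the arm or the gripper's body presses on something with over 40 N, if the wrist force passes 120 N, or if a joint passes its speed limit or range.

### The arm

A 7-joint arm with a two-finger parallel gripper is mounted at the origin on the work surface. World frame = base frame: x ahead of the robot, y to its left, z up, the work surface at z = 0. Lengths are in m, angles in rad, forces in N, time in s.
With the tool pointing down it reaches from about 0.4 to 0.85 m from the base axis. Payload 10.4 kg.
Tool frame: the origin (TCP) lies at the very end of the fingers, on their centre line; the grasp point (between the pads) lies r.pinch_z behind it (r.pinch_z is the distance from the TCP to the grasp point, in m); z points along the fingers, x is the direction in which the jaws open and shut, and the axes are right-handed (so a half turn about z gives the same grasp; the last joint's range is limited). The gripper opens to 87 mm and grips with 3 to 60 N. Pads are 19 mm wide; open, the fingers measure 117 mm over their backs; the gripper's body (75 mm by 190 mm) begins 51 mm behind the grasp point.
Start: joints at [-1.253, 0.332, -0.065, 1.46, 0.022, 1.35, -0.088], TCP at [0.209, 0.589, 0.223] pointing down, gripper open.
Joint ranges: [-2.6, 2.6], [-0.5, 2.12], [-1.47, 1.34], [0.16, 2.42], [-1.27, 4.41], [0.06, 2.06], [-2.6, 2.6]. Speed limits (rad/s): [2.22, 2.22, 2.79, 2.79, 3.14, 3.14, 3.14].

### API

Orientations are given as a unit quaternion [x, y, z, w].
In Python, from bench import r gives the robot as it stands.
- The arm moves only by the tool carry_out, never from a script. Its argument "increments" is text: rows parted by semicolons, each of 7 numbers parted by spaces: the turn, a rotation vector about the tool's x, y, z in degrees, then the shift along the tool's x, y, z in m, then the finger opening in m, from 0 to 0.087. A call has exactly 5 rows; each row is the pose to reach, as a shift and turn from the pose measured when the call began, along the tool's axes at that moment; what a row does not reach only later rows make up. A row lasts 1/8 s, in which the tool goes at most 62.5 mm and 10.7 degrees, less where a joint would pass 70% of its speed; a pose out of reach is approached as far as the arm can. A call with a gripper value outside its range is refused whole. The fingers move at their own pace and stop on an object; "squeeze" is the grip in N (left out, the last holds). Time passes only in rows, so rows that repeat a pose let the fingers close, or fill a call up. It gives the time, the measured TCP pose, the force and the opening at its end, in the units of the state.
- r.read_state(): the state, without advancing time (a new reading comes with each control period).
- r.camera(name): name is "scene" or "top" or "wrist"; returns (picture, depth): 384x512x3 uint8, blue, green, red; 384x512 float32, m along the optical axis (not along the pixel's ray), 0 where there is no reading.
- r.camera_model(name): a dict with "K" (3x3 intrinsics, pixels), "extrinsics" (4x4, takes a point from camera to world coordinates). Camera axes: x right, y down, z forward; pixel columns grow to the right and rows downward; lengths in m; the calibration is good to about 2 mm. A picture is of the moment at which its call begins: read the wrist's pose just before it. camera_model takes no time and is no camera call; for the wrist camera it gives the pose at the moment of the call.
- r.close_job(): hands the job in, once; it reports no verdict.
The state is a dict: "time": time; "joint_positions": joint angles; "joint_vel": joint speeds; "joint_torque": joint torques, N m; "ee_pos": TCP position; "eef_rot": TCP orientation; "ft_force": force on the tool from outside, world axes, zero at the start; "torque": the same for the moment, N m; "width": finger opening in m.
Only numpy, scipy, OpenCV 4.12 (cv2) and the standard library are available. Lean on these libraries where they do the work, as an engineer would, in place of code of your own. Each camera call takes 0.05 s, during which the arm holds its last target.

## Working session

There is one attempt and no reset: what is moved stays moved. The work goes in short steps, Python scripts to look and compute and a tool call to move; the robot and the scene stay as the last step left them, time stands still between calls to the robot, and variables do not carry over. Pictures are saved under pics/ and viewed, and the job is handed in when it is done.

Besides the shell and the picture viewer there is one more tool, called after "Emit:" as name(argument=value, ...), one argument or row to a line, values as JSON. carry_out: Moves the arm, as the interface text tells. Its arguments: {"type":"object","properties":{"increments":{"type":"string"},"squeeze":{"type":"number"}},"required":["increments"]}

```bash
mkdir -p pics; ls; python3 - <<'E'
from bench import r
import cv2,numpy as np
s=r.read_state();print({k:np.round(v,3) for k,v in s.items()},r.pinch_z)
for n in ["scene","top"]:
    p,d=r.camera(n);cv2.imwrite(f"pics/{n}0.png",p);np.save(f"pics/{n}0.npy",d)
    m=r.camera_model(n);print(n,np.round(m["K"],1).tolist(),np.round(m["extrinsics"],3).tolist())
E
```

```text
pics
{'time': np.float64(0.0), 'joint_positions': array([-1.253,  0.333, -0.065,  1.461,  0.022,  1.35 , -0.088]), 'joint_vel': array([-0.001,  0.001,  0.001,  0.   , -0.001,  0.001,  0.   ]), 'joint_torque': array([ 1.0000e-03, -6.2326e+01,  2.5000e-02, -3.8990e+01, -6.1000e-02,
        4.0000e-02,  0.0000e+00]), 'ee_pos': array([0.209, 0.589, 0.222]), 'eef_rot': array([ 0.817,  0.577, -0.001,  0.   ]), 'ft_force': array([ 0.265, -0.497, -0.216]), 'torque': array([-0.011,  0.001, -0.001]), 'width': np.float64(0.087)} 0.0187
scene [[367.7, 0.0, 255.6], [0.0, 367.7, 196.1], [0.0, 0.0, 1.0]] [[-0.71, 0.464, -0.531, 1.244], [0.705, 0.469, -0.532, 0.646], [0.002, -0.752, -0.66, 0.968], [0.0, 0.0, 0.0, 1.0]]
top [[358.7, 0.0, 252.1], [0.0, 358.7, 188.3], [0.0, 0.0, 1.0]] [[0.023, -0.996, 0.088, 0.444], [-1.0, -0.022, 0.004, -0.007], [-0.002, -0.088, -0.996, 1.335], [0.0, 0.0, 0.0, 1.0]]
```

View pics/scene0.png

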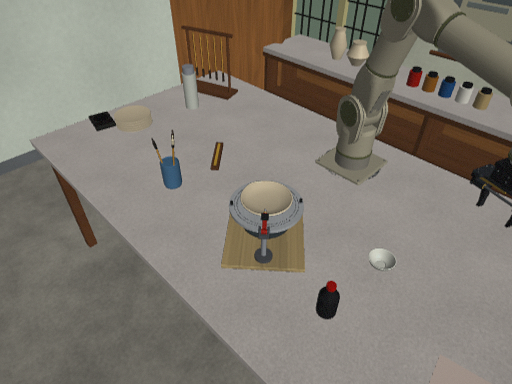

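View pics/top0.png

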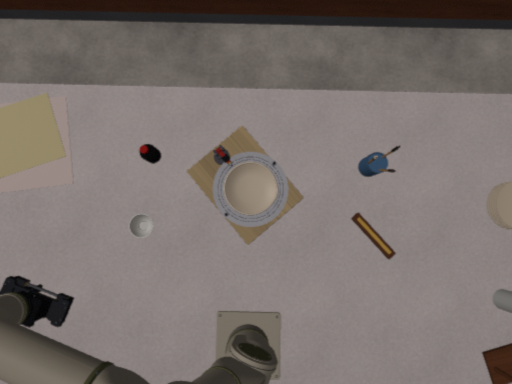

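The scene picture shows the wheel with its plate near (266,207), with the gauge in front at (264,235). The top picture shows the plate centre near (250,189), pins near (274,163) and (226,214), and the gauge near (221,155). The bottle, dish, pot and paperweight all stand well clear.

```bash
cat > h.py <<'E'
import numpy as np,cv2
from bench import r
def ray(n,u,v,z,m=None):
    m=m or r.camera_model(n);K=np.array(m["K"]);T=np.array(m["extrinsics"])
    d=T[:3,:3]@np.linalg.inv(K)@[u,v,1];o=T[:3,3];return o+d*(z-o[2])/d[2]
def proj(n,P,m=None):
    m=m or r.camera_model(n);K=np.array(m["K"]);T=np.array(m["extrinsics"])
    c=T[:3,:3].T@(np.asarray(P)-T[:3,3]);q=K@c;return q[:2]/q[2]
def cloud(n,d,m=None):
    m=m or r.camera_model(n);K=np.array(m["K"]);T=np.array(m["extrinsics"])
    v,u=np.mgrid[:d.shape[0],:d.shape[1]]
    P=np.stack([(u-K[0,2])/K[0,0]*d,(v-K[1,2])/K[1,1]*d,d],-1);return P@T[:3,:3].T+T[:3,3]
E
python3 - <<'E'
from h import *
p=cv2.imread("pics/top0.png");d=np.load("pics/top0.npy")
c=p[115:265,170:320];cv2.imwrite("pics/topz.png",cv2.resize(c,(600,600),interpolation=cv2.INTER_CUBIC))
p=cv2.imread("pics/scene0.png");c=p[170:280,210:320];cv2.imwrite("pics/scz.png",cv2.resize(c,(600,600),interpolation=cv2.INTER_CUBIC))
W=cloud("top",d)
z=W[...,2]
reg=W[115:265,170:320].reshape(-1,3)
print(np.histogram(reg[:,2],bins=np.arange(-.02,.22,.01)))
k=reg[(reg[:,2]>.130)&(reg[:,2]<.145)];print(len(k),k.min(0),k.max(0))
print("hi",reg[reg[:,2]>.15])
for nm,(u,v) in dict(pa=(274,163),pb=(226,214)).items(): print(nm,ray("top",u,v,.124))
print(ray("top",220.5,156,.142))
E
```

```text
(array([   4, 8126, 7244,  573, 1794,   61,    0,    0,    0,    0,    0,
          6, 1742,  929, 1031,  640,  120,   52,   43,   28,    0,    0,
          0]), array([-0.02, -0.01,  0.  ,  0.01,  0.02,  0.03,  0.04,  0.05,  0.06,
        0.07,  0.08,  0.09,  0.1 ,  0.11,  0.12,  0.13,  0.14,  0.15,
        0.16,  0.17,  0.18,  0.19,  0.2 ,  0.21]))
732 [ 0.46400504 -0.08954747  0.13000035] [0.68735902 0.12836962 0.14495501]
hi [[ 0.44440379 -0.00686866  1.3347265 ]
 [ 0.44440379 -0.00686866  1.3347265 ]
 [ 0.44440379 -0.00686866  1.3347265 ]
 [ 0.44440379 -0.00686866  1.3347265 ]
 [ 0.44440379 -0.00686866  1.3347265 ]
 [ 0.44440379 -0.00686866  1.3347265 ]
 [ 0.44440379 -0.00686866  1.3347265 ]
 [ 0.44440379 -0.00686866  1.3347265 ]
 [ 0.44440379 -0.00686866  1.3347265 ]
 [ 0.44440379 -0.00686866  1.3347265 ]
 [ 0.44440379 -0.00686866  1.3347265 ]
 [ 0.44440379 -0.00686866  1.3347265 ]
 [ 0.44440379 -0.00686866  1.3347265 ]
 [ 0.44440379 -0.00686866  1.3347265 ]
 [ 0.44440379 -0.00686866  1.3347265 ]
 [ 0.44440379 -0.00686866  1.3347265 ]
 [ 0.44440379 -0.00686866  1.3347265 ]
 [ 0
[... 7717 characters left out ...]

 [ 0.44440379 -0.00686866  1.3347265 ]
 [ 0.44440379 -0.00686866  1.3347265 ]
 [ 0.44440379 -0.00686866  1.3347265 ]
 [ 0.44440379 -0.00686866  1.3347265 ]
 [ 0.44440379 -0.00686866  1.3347265 ]
 [ 0.44440379 -0.00686866  1.3347265 ]
 [ 0.44440379 -0.00686866  1.3347265 ]
 [ 0.44440379 -0.00686866  1.3347265 ]
 [ 0.44440379 -0.00686866  1.3347265 ]
 [ 0.44440379 -0.00686866  1.3347265 ]
 [ 0.44440379 -0.00686866  1.3347265 ]
 [ 0.44440379 -0.00686866  1.3347265 ]
 [ 0.44440379 -0.00686866  1.3347265 ]
 [ 0.44440379 -0.00686866  1.3347265 ]
 [ 0.44440379 -0.00686866  1.3347265 ]]
pa [ 0.63995246 -0.07508658  0.124     ]
pb [0.46283147 0.08352308 0.124     ]
[0.65681461 0.10635229 0.142     ]
```

View pics/topz.png

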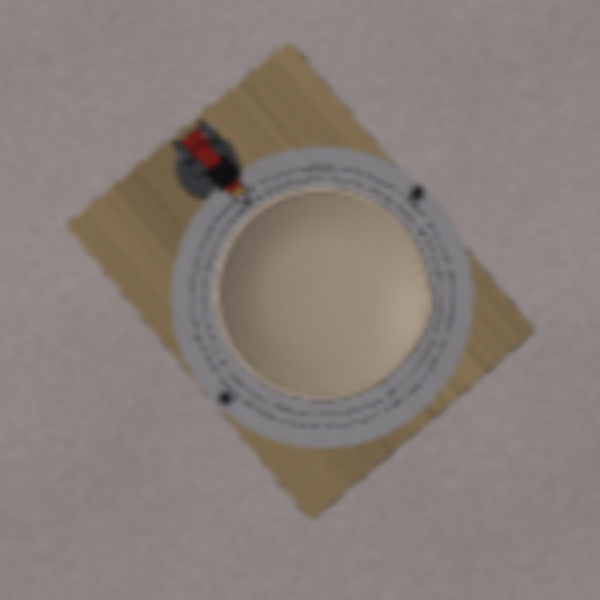

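View pics/scz.png

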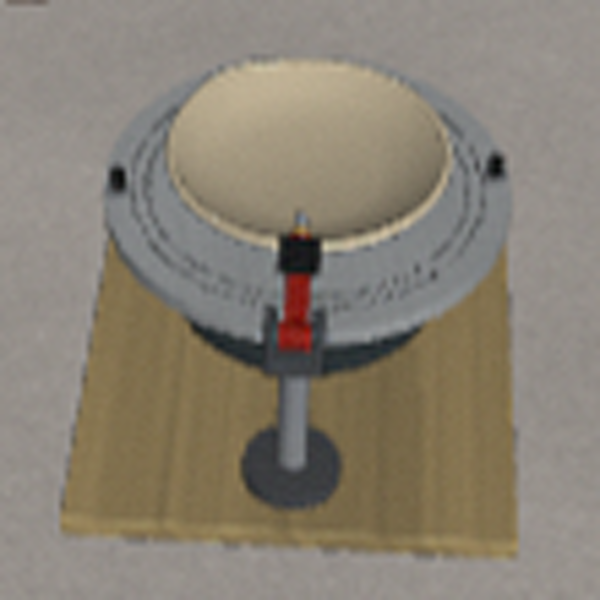

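```bash
python3 - <<'E'
from h import *
m=r.camera_model("top")
p=cv2.imread("pics/top0.png").astype(np.float32)
def pix(P): 
    K=np.array(m["K"]);T=np.array(m["extrinsics"]);c=(P-T[:3,3])@T[:3,:3];q=c@K.T;return q[...,:2]/q[...,2:]
ch=p[...,2]-p[...,0] # r-b: tan plate vs grey
c0=np.array([.551,.004])
th=np.radians(np.arange(0,360,3));rr=np.arange(.08,.104,.0005)
def prof(c,z=.139):
    P=np.zeros((len(th),len(rr),3));P[...,0]=c[0]+rr*np.cos(th)[:,None];P[...,1]=c[1]+rr*np.sin(th)[:,None];P[...,2]=z
    q=pix(P).astype(np.float32);v=cv2.remap(ch,q[...,0],q[...,1],cv2.INTER_LINEAR)
    out=[]
    for row in v:
        lo,hi=np.median(row[-8:]),np.median(row[:8]);t=(lo+hi)/2
        i=np.where(row>t)[0].max();out.append(rr[i])
    return np.array(out),v
e,v=prof(c0)
# fit: robust circle
x=c0[0]+e*np.cos(th);y=c0[1]+e*np.sin(th)
from scipy.optimize import least_squares
f=lambda q:np.hypot(x-q[0],y-q[1])-q[2]
s=least_squares(f,[*c0,.09],loss="cauchy",f_scale=.0007);print(s.x)
res=f(s.x)*1e3
for a,b in zip(np.degrees(th),res): print(int(a),round(b,1),end="; ")
E
```

```text
[0.55215107 0.00521224 0.08955542]
0 -0.2; 3 -0.3; 6 -0.3; 9 0.1; 12 0.1; 14 0.0; 18 -0.5; 21 0.4; 24 -0.1; 27 -0.1; 29 -0.2; 33 -0.2; 36 0.8; 39 0.3; 42 -0.2; 45 -0.2; 48 0.3; 51 0.3; 54 0.3; 57 0.3; 59 0.3; 63 0.3; 66 0.4; 69 -0.1; 72 -0.1; 75 -0.0; 78 0.0; 81 -0.4; 84 0.1; 87 0.2; 90 0.2; 93 0.3; 96 -0.1; 99 -0.1; 102 0.0; 105 0.1; 108 -0.3; 111 0.2; 114 -0.2; 117 -0.1; 119 -0.0; 123 0.1; 126 0.2; 129 -0.3; 132 -0.2; 135 0.4; 138 0.0; 141 0.1; 144 0.2; 147 0.3; 150 -0.1; 153 -0.1; 156 0.0; 159 0.1; 162 0.2; 165 -0.2; 168 -0.2; 171 -0.1; 174 -0.0; 177 0.0; 180 -0.4; 183 -0.3; 186 0.2; 189 -0.2; 192 -0.2; 195 -0.6; 198 -0.1; 201 -0.0; 204 -0.0; 207 -0.5; 210 -0.5; 213 -0.4; 216 0.1; 219 0.1; 222 -0.4; 225 -0.4; 228 -0.4; 230 0.1; 234 0.1; 237 0.6; 239 1.1; 243 1.0; 246 2.0; 248 2.5; 252 3.0; 255 3.4; 258 3.4; 261 3.8; 264 3.8; 267 3.2; 270 2.7; 273 2.6; 276 2.0; 279 1.0; 282 0.9; 285 0.3; 288 0.3; 291 0.2; 294 -0.4; 297 0.0; 300 -0.1; 303 -0.2; 306 -0.2; 309 0.2; 312 0.1; 315 -0.5; 318 -0.1; 321 -0.2; 324 0.2; 327 -0.3; 330 -0.4; 333 -0.0; 336 -0.6; 339 -0.2; 342 -0.3; 345 0.2; 348 -0.4; 351 0.0; 354 -0.1; 357 -0.1;
```

```bash
python3 - <<'E'
from h import *
c=np.array([.5518,.0048])
def t(n,z,nm):
    P=ray(n[0],n[1],n[2],z);d=P[:2]-c;print(nm,np.round(P,4),np.round(np.hypot(*d),4),np.degrees(np.arctan2(d[1],d[0])).round(1))
top=lambda x,y:("top",x/4+169.6,y/4+114.6)
k=110/600
sc=lambda x,y:("scene",x*k+209.6,y*k+169.6)
t(top(207,170),.02,"base top")
t(top(190,136),.15,"fork top")
t(sc(291,467),.022,"base sc")
t(sc(298,320),.15,"fork sc")
t(top(417,192),.124,"pa");t(top(226,398),.124,"pb")
t(sc(496,164),.116,"pa/b sc");t(sc(117,179),.116,"p sc")
W=cloud("top",np.load("pics/top0.npy"));p=cv2.imread("pics/top0.png").astype(int)
sub=np.s_[140:168,210:234]
red=(p[...,2]>p[...,1]+60)[sub];w=W[sub][red];print(len(w),w.mean(0),w.min(0),w.max(0))
h=W[sub].reshape(-1,3);blk=(p[...].max(-1)<60)[sub];w=W[sub][blk];w=w[w[:,2]>.15];print(w.mean(0),len(w))
d=w.mean(0)[:2]-c;print(np.hypot(*d),np.degrees(np.arctan2(d[1],d[0])))
W=cloud("scene",np.load("pics/scene0.npy"));p=cv2.imread("pics/scene0.png").astype(int)
sub=np.s_[208:236,255:275]
for nm,mk in (("red",p[...,2]>p[...,1]+60),("blk",p.max(-1)<45)):
    w=W[sub][mk[sub]];w=w[w[:,2]>.13];print(nm,len(w),np.round(w,3).tolist())
E
```

```text
base top [0.6745 0.1147 0.02  ] 0.1647 41.8
fork top [0.6802 0.1177 0.15  ] 0.171 41.3
base sc [0.6741 0.1093 0.022 ] 0.1609 40.5
fork sc [0.6726 0.1107 0.15  ] 0.1607 41.2
pa [ 0.6413 -0.0746  0.124 ] 0.1196 -41.6
pb [0.4625 0.0832 0.124 ] 0.1188 138.7
pa/b sc [0.461  0.0817 0.116 ] 0.119 139.7
p sc [ 0.6421 -0.0774  0.116 ] 0.1221 -42.3
36 [0.66930634 0.10790566 0.15084992] [0.65414105 0.09357508 0.14324667] [0.68366931 0.12139791 0.15763789]
[0.64855543 0.09039901 0.1847852 ] 59
0.12918515394028895 41.49901765655447
red 66 [[0.66, 0.093, 0.164], [0.656, 0.093, 0.161], [0.655, 0.097, 0.163], [0.658, 0.091, 0.157], [0.656, 0.093, 0.157], [0.653, 0.095, 0.157], [0.652, 0.098, 0.158], [0.658, 0.092, 0.153], [0.659, 0.096, 0.157], [0.655, 0.097, 0.155], [0.653, 0.099, 0.155], [0.662, 0.095, 0.154], [0.661, 0.098, 0.155], [0.658, 0.1, 0.154], [0.656, 0.103, 0.155], [0.666, 0.098, 0.155], [0.661, 0.098, 0.151], [0.661, 0.102, 0.154], [0.658, 0.104, 0.153], [0.669, 0.098, 0.152], [0.667, 0.099, 0.152], [0.664, 0.102, 0.152], [0.663, 0.105, 0.153], [0.662, 0.108, 0.154], [0.671, 0.099, 0.1
[... 1107 characters left out ...]
49, 0.082, 0.171], [0.646, 0.084, 0.17], [0.644, 0.086, 0.17], [0.641, 0.087, 0.169], [0.639, 0.09, 0.17], [0.653, 0.081, 0.169], [0.651, 0.084, 0.169], [0.647, 0.085, 0.167], [0.646, 0.087, 0.168], [0.643, 0.089, 0.167], [0.642, 0.092, 0.168], [0.655, 0.084, 0.168], [0.653, 0.086, 0.168], [0.65, 0.087, 0.166], [0.648, 0.09, 0.167], [0.644, 0.09, 0.164], [0.644, 0.095, 0.167], [0.659, 0.083, 0.165], [0.657, 0.085, 0.165], [0.655, 0.088, 0.166], [0.652, 0.089, 0.165], [0.65, 0.092, 0.165], [0.646, 0.092, 0.163], [0.647, 0.097, 0.167], [0.659, 0.088, 0.164], [0.656, 0.089, 0.163], [0.654, 0.091, 0.163], [0.653, 0.095, 0.165], [0.649, 0.095, 0.162], [0.649, 0.099, 0.165], [0.697, 0.108, 0.145]]
```

```bash
cat >> h.py <<'E'
from scipy.spatial.transform import Rotation as Ro
C=np.array([.552,.005])
def st():
    s=r.read_state();R=Ro.from_quat(s["eef_rot"]);x=R.as_matrix()[:,0]
    print("t",round(float(s["time"]),2),"p",np.round(s["ee_pos"],4),"yaw",np.degrees(np.arctan2(x[1],x[0])).round(1),"z",np.round(R.as_matrix()[:,2],3),"F",np.round(s["ft_force"],1),"w",round(float(s["width"]),4),"q",np.round(s["joint_positions"],2))
    return s,R
def rows(wps,grip):
    """wps: list of 5 (xyz,yaw deg) -> rows"""
    s,R=st();p0=np.array(s["ee_pos"]);out=[]
    for P,y in wps:
        y=np.radians(y);x=np.array([np.cos(y),np.sin(y),0]);z=np.array([0,0,-1.])
        T=Ro.from_matrix(np.stack([x,np.cross(z,x),z],1))
        rv=np.degrees((R.inv()*T).as_rotvec());d=R.inv().apply(np.array(P)-p0)
        out.append(" ".join(f"{a:.1f}" for a in rv)+" "+" ".join(f"{a:.4f}" for a in d)+f" {grip}")
    print("; ".join(out))
def lin(P,yaw,grip,n=5,fr=1.0):
    s=r.read_state();p0=np.array(s["ee_pos"]);x=Ro.from_quat(s["eef_rot"]).as_matrix()[:,0]
    y0=np.degrees(np.arctan2(x[1],x[0]));dy=yaw-y0
    f=[min(1,(i+1)/n)*fr for i in range(5)]
    rows([(p0+(np.array(P)-p0)*a,y0+dy*a) for a in f],grip)
E
python3 -c "
from h import *
lin([.644,.087,.26],-48.6,0,n=13)"
```

```text
t 0.1 p [0.2088 0.5887 0.2219] yaw 70.5 z [-0.    -0.001 -1.   ] F [-0.1  0.6 -0.6] w 0.0871 q [-1.25  0.33 -0.06  1.46  0.02  1.35 -0.09]
0.0 0.1 9.2 -0.0252 0.0445 -0.0029 0; 0.0 0.1 18.3 -0.0504 0.0889 -0.0058 0; 0.0 0.1 27.5 -0.0756 0.1334 -0.0087 0; 0.0 0.1 36.6 -0.1008 0.1778 -0.0116 0; 0.0 0.1 45.8 -0.1259 0.2223 -0.0145 0
```

Emit:
carry_out(
  increments="0 0 9 -0.025 0.045 -0.02 0; 0 0 18 -0.05 0.09 -0.04 0; 0 0 27 -0.075 0.133 -0.05 0; 0 0 36 -0.1 0.178 -0.05 0; 0 0 45 -0.126 0.222 -0.05 0",
  squeeze=20,
)

```text
time: 0.72
ee_pos: [0.3768, 0.3944, 0.2719]
eef_rot: [0.976, 0.218, -0.0, 0.001]
ft_force: [0.4, 0.5, 0.1]
width: 0.0447
```

```bash
python3 -c "
from h import *
lin([.644,.087,.25],-48.6,0,n=8)"
```

```text
t 0.72 p [0.3768 0.3944 0.2719] yaw 25.2 z [-0.    -0.001 -1.   ] F [0.4 0.5 0.1] w 0.0447 q [-1.03  0.13  0.16  1.61 -0.02  1.41 -0.44]
0.1 0.1 9.2 0.0139 0.0490 0.0028 0; 0.1 0.0 18.4 0.0278 0.0980 0.0055 0; 0.1 0.0 27.7 0.0416 0.1469 0.0083 0; 0.1 0.0 36.9 0.0555 0.1959 0.0111 0; 0.1 0.0 46.1 0.0694 0.2449 0.0138 0
```

Emit:
carry_out(
  increments="0 0 9 0.014 0.049 0.003 0; 0 0 18 0.028 0.098 0.005 0; 0 0 28 0.042 0.147 0.008 0; 0 0 37 0.055 0.196 0.011 0; 0 0 46 0.069 0.245 0.014 0",
)

```text
time: 1.35
ee_pos: [0.5442, 0.2005, 0.2578]
eef_rot: [0.983, -0.183, -0.0, 0.001]
ft_force: [0.7, 0.4, -0.1]
width: 0.0015
```

```bash
python3 -c "
from h import *
a=np.radians(41.4);P=C+.124*np.array([np.cos(a),np.sin(a)]);print(P)
lin([*P,.23],-48.6,0,n=4)"
```

```text
[0.64501377 0.08700267]
t 1.35 p [0.5442 0.2005 0.2578] yaw -21.1 z [-0.001 -0.001 -1.   ] F [ 0.7  0.4 -0.1] w 0.0015 q [-0.78  0.22  0.41  1.55 -0.09  1.39 -0.73]
0.1 0.0 6.9 0.0337 0.0174 0.0070 0; 0.1 0.0 13.7 0.0675 0.0348 0.0139 0; 0.1 -0.0 20.6 0.1012 0.0522 0.0209 0; 0.1 -0.0 27.5 0.1350 0.0696 0.0278 0; 0.1 -0.0 27.5 0.1350 0.0696 0.0278 0
```

Emit:
carry_out(
  increments="0 0 7 0.034 0.017 0.007 0; 0 0 14 0.068 0.035 0.014 0; 0 0 21 0.101 0.052 0.021 0; 0 0 27.5 0.135 0.07 0.028 0; 0 0 27.5 0.135 0.07 0.028 0",
)

```text
time: 1.98
ee_pos: [0.6455, 0.083, 0.2284]
eef_rot: [0.91, -0.414, -0.0, 0.002]
ft_force: [-0.3, 0.3, -0.1]
width: 0.0006
```

```bash
python3 - <<'E'
from h import *
st()
p,d=r.camera("scene");cv2.imwrite("pics/s1.png",cv2.resize(p[150:290,190:330],(560,560),interpolation=cv2.INTER_CUBIC))
p,d=r.camera("wrist");cv2.imwrite("pics/w1.png",p)
E
```

```text
t 1.98 p [0.6455 0.083  0.2284] yaw -49.0 z [-0.002 -0.004 -1.   ] F [-0.3  0.3 -0.1] w 0.0006 q [-0.6   0.42  0.54  1.4  -0.21  1.38 -0.9 ]
```

View pics/s1.png

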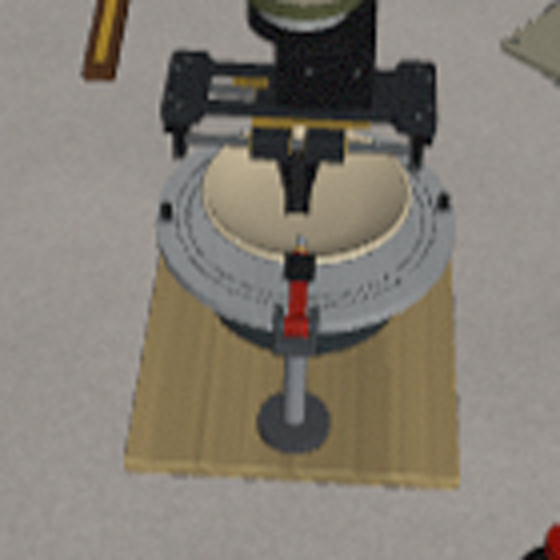

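View pics/w1.png

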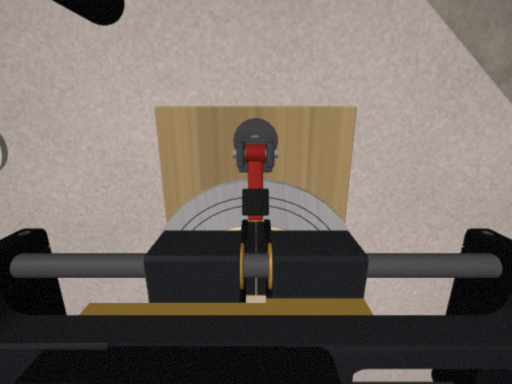

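The scene picture shows the closed fingers above the thumb pad, which is at (299,265). The wrist picture shows the pad at (256,202), in line with the fingers at column 256 and with the post at (256,140).

```bash
python3 - <<'E'
from h import *
for u,v,z in ((256,202,.167),(256,192,.163),(256,214,.172),(256,140,.03),(256,154,.145)):
    P=ray("wrist",u,v,z);d=P[:2]-C;print(np.round(P,4),np.hypot(*d).round(4),np.degrees(np.arctan2(d[1],d[0])).round(1))
a=np.radians(41.4);P=C+.124*np.array([np.cos(a),np.sin(a)]);print(P)
lin([*P,.185],-48.6,0,n=4)
E
```

```text
[0.6467 0.088  0.167 ] 0.1259 41.3
[0.6527 0.0934 0.163 ] 0.134 41.3
[0.6395 0.0818 0.172 ] 0.1164 41.3
[0.6775 0.1148 0.03  ] 0.1667 41.2
[0.6763 0.1141 0.145 ] 0.1654 41.3
[0.64501377 0.08700267]
t 2.08 p [0.6446 0.0867 0.2293] yaw -48.6 z [-0.002 -0.001 -1.   ] F [0.2 1.5 0.3] w 0.0005 q [-0.6   0.42  0.54  1.4  -0.21  1.38 -0.9 ]
0.1 0.0 0.0 0.0000 -0.0001 0.0111 0; 0.1 0.0 0.0 0.0000 -0.0003 0.0221 0; 0.1 0.0 0.0 0.0000 -0.0004 0.0332 0; 0.1 0.0 0.0 0.0000 -0.0006 0.0443 0; 0.1 0.0 0.0 0.0000 -0.0006 0.0443 0
```

Consistent: feeler line at 41.3°, post at 165–167 mm. Down to just above the pad.

Emit:
carry_out(
  increments="0 0 0 0 0 0.011 0; 0 0 0 0 0 0.022 0; 0 0 0 0 0 0.033 0; 0 0 0 0 0 0.044 0; 0 0 0 0 0 0.047 0",
)

```text
time: 2.7
ee_pos: [0.6441, 0.0866, 0.1812]
eef_rot: [0.911, -0.411, -0.001, 0.001]
ft_force: [-1.1, 0.2, 0.6]
width: 0.0001
```

Emit:
carry_out(
  increments="0 0 0 0 0 0.002 0; 0 0 0 0 0 0.004 0; 0 0 0 0 0 0.006 0; 0 0 0 0 0 0.008 0; 0 0 0 0 0 0.01 0",
)

```text
time: 3.32
ee_pos: [0.6439, 0.0862, 0.1716]
eef_rot: [0.911, -0.411, -0.001, 0.002]
ft_force: [-4.5, -1.6, 6.8]
width: 0.0005
```

Emit:
carry_out(
  increments="0 0 0 0 0 0.002 0; 0 0 0 0 0 0.004 0; 0 0 0 0 0 0.006 0; 0 0 0 0 0 0.008 0; 0 0 0 0 0 0.01 0",
)

```text
time: 3.95
ee_pos: [0.644, 0.086, 0.1617]
eef_rot: [0.911, -0.412, -0.001, 0.002]
ft_force: [-1.1, -2.1, 5.1]
width: 0.0003
```

Emit:
carry_out(
  increments="0 0 0 0 0 0.001 0; 0 0 0 0 0 0.002 0; 0 0 0 0 0 0.003 0; 0 0 0 0 0 0.004 0; 0 0 0 0 0 0.005 0",
)

```text
time: 4.58
ee_pos: [0.6439, 0.0858, 0.1567]
eef_rot: [0.911, -0.412, -0.001, 0.002]
ft_force: [-2.6, -2.2, 6.3]
width: 0.0006
```

Emit:
carry_out(
  increments="0 0 0 0 0 0.001 0; 0 0 0 0 0 0.002 0; 0 0 0 0 0 0.003 0; 0 0 0 0 0 0.004 0; 0 0 0 0 0 0.005 0",
)

```text
time: 5.2
ee_pos: [0.6436, 0.0853, 0.1518]
eef_rot: [0.911, -0.412, -0.001, 0.002]
ft_force: [-4.3, -3.1, 6.6]
width: 0.0005
```

Emit:
carry_out(
  increments="0 0 0 0 0 0.0003 0; 0 0 0 0 0 0.0006 0; 0 0 0 0 0 0.0009 0; 0 0 0 0 0 0.0012 0; 0 0 0 0 0 0.0014 0",
)

```text
time: 5.82
ee_pos: [0.6434, 0.0851, 0.1505]
eef_rot: [0.911, -0.412, -0.001, 0.002]
ft_force: [-3.7, -2.0, 7.2]
width: 0.0005
```

Emit:
carry_out(
  increments="0 0 0 0 0 0.0003 0; 0 0 0 0 0 0.0006 0; 0 0 0 0 0 0.0009 0; 0 0 0 0 0 0.0012 0; 0 0 0 0 0 0.0014 0",
)

```text
time: 6.45
ee_pos: [0.6434, 0.0852, 0.1504]
eef_rot: [0.911, -0.412, -0.001, 0.002]
ft_force: [-7.9, -2.2, 14.4]
width: 0.0005
```

Emit:
carry_out(
  increments="0 0 0 0 0 0.0003 0; 0 0 0 0 0 0.0005 0; 0 0 0 0 0 0.0005 0; 0 0 0 0 0 0.0005 0; 0 0 0 0 0 0.0005 0",
)

```text
time: 7.08
ee_pos: [0.6434, 0.0851, 0.1505]
eef_rot: [0.911, -0.412, -0.001, 0.002]
ft_force: [-4.6, -2.0, 9.3]
width: 0.0002
```

Emit:
carry_out(
  increments="0 0 0 0 0 -0.005 0; 0 0 0 0 0 -0.015 0; 0 0 0 0 0 -0.03 0; 0 0 0 0 0 -0.05 0; 0 0 0 0 0 -0.06 0",
)

```text
time: 7.7
ee_pos: [0.6443, 0.0853, 0.2127]
eef_rot: [0.911, -0.412, -0.0, 0.001]
ft_force: [0.0, -0.6, 0.5]
width: 0.0007
```

```bash
python3 - <<'E'
from h import *
st()
p,d=r.camera("wrist");cv2.imwrite("pics/w2.png",p);np.save("pics/w2.npy",d)
p,d=r.camera("scene");cv2.imwrite("pics/s2.png",cv2.resize(p[150:290,190:330],(560,560),interpolation=cv2.INTER_CUBIC))
W=cloud("scene",d);q=p.astype(int)
sub=np.s_[205:236,255:275]
w=W[sub][(q.max(-1)<45)[sub]];w=w[(w[:,2]>.13)&(w[:,2]<.18)];print(len(w),w.mean(0))
a=np.radians(138.3);P=C+.15*np.array([np.cos(a),np.sin(a)]);print(P)
lin([*P,.2],-112,.03,n=7)
E
```

```text
t 7.7 p [0.6443 0.0853 0.2127] yaw -48.7 z [-0.002 -0.001 -1.   ] F [ 0.  -0.6  0.5] w 0.0007 q [-0.6   0.42  0.54  1.43 -0.22  1.35 -0.9 ]
32 [0.64336296 0.08252721 0.14919124]
[0.44000427 0.10478455]
t 7.8 p [0.6443 0.0853 0.2122] yaw -48.7 z [-0.001 -0.001 -1.   ] F [-0.2  0.1 -0. ] w 0.0004 q [-0.6   0.42  0.54  1.43 -0.22  1.35 -0.9 ]
0.1 -0.0 9.0 -0.0214 0.0201 0.0018 0.03; 0.1 -0.0 18.1 -0.0427 0.0401 0.0036 0.03; 0.1 -0.0 27.1 -0.0641 0.0602 0.0054 0.03; 0.1 -0.0 36.2 -0.0855 0.0803 0.0071 0.03; 0.1 -0.0 45.2 -0.1069 0.1004 0.0089 0.03
```

View pics/w2.png

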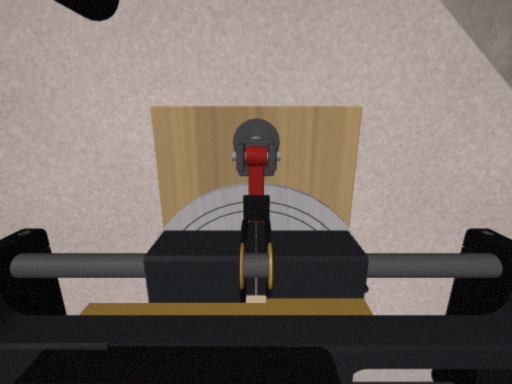

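View pics/s2.png

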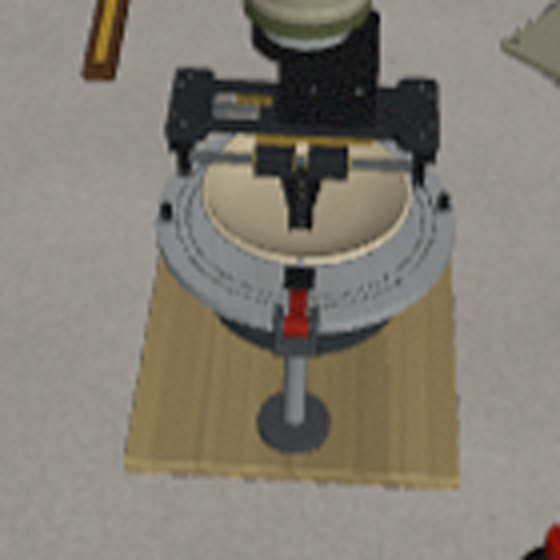

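The scene picture shows the red arm level, pad at (299,278). The depth puts the pad top at 0.149 m, and the fingers stalled at 0.150 m, so the arm is on its stop. Now to pin_b.

Emit:
carry_out(
  increments="0 0 9 -0.021 0.02 -0.003 0.03; 0 0 18 -0.043 0.04 -0.003 0.03; 0 0 27 -0.064 0.06 -0.003 0.03; 0 0 36 -0.086 0.08 -0.003 0.03; 0 0 45 -0.107 0.1 -0.003 0.03",
)

```text
time: 8.43
ee_pos: [0.4973, 0.0997, 0.2149]
eef_rot: [-0.682, 0.731, 0.0, -0.001]
ft_force: [0.1, -0.6, 0.6]
width: 0.0293
```

```bash
python3 - <<'E'
from h import *
a=np.radians(138.5);P=C+.12*np.array([np.cos(a),np.sin(a)]);print(P)
lin([*P,.17],-118,.03,n=4)
E
```

```text
[0.46212531 0.08451441]
t 8.43 p [0.4973 0.0997 0.2149] yaw -93.9 z [-0.002 -0.001 -1.   ] F [ 0.1 -0.6  0.6] w 0.0293 q [-0.89  0.07  0.64  1.81 -0.04  1.28 -1.88]
0.1 -0.1 6.0 0.0044 0.0085 0.0112 0.03; 0.1 -0.1 12.0 0.0087 0.0170 0.0225 0.03; 0.1 -0.1 18.0 0.0131 0.0255 0.0337 0.03; 0.1 -0.1 24.1 0.0175 0.0340 0.0450 0.03; 0.1 -0.1 24.1 0.0175 0.0340 0.0450 0.03
```

Emit:
carry_out(
  increments="0 0 6 0.0044 0.0085 0.01 0.03; 0 0 12 0.009 0.017 0.02 0.03; 0 0 18 0.013 0.0255 0.032 0.03; 0 0 24 0.0175 0.034 0.045 0.03; 0 0 24 0.0175 0.034 0.045 0.03",
)

```text
time: 9.05
ee_pos: [0.4611, 0.0842, 0.1691]
eef_rot: [-0.516, 0.857, 0.0, -0.002]
ft_force: [0.6, -0.3, 0.8]
width: 0.0296
```

```bash
python3 - <<'E'
from h import *
st()
p,d=r.camera("wrist");cv2.imwrite("pics/w3.png",p)
p,d=r.camera("scene");cv2.imwrite("pics/s3.png",cv2.resize(p[150:290,190:330],(560,560),interpolation=cv2.INTER_CUBIC))
E
```

```text
t 9.05 p [0.4611 0.0842 0.1691] yaw -117.9 z [-0.004 -0.002 -1.   ] F [ 0.6 -0.3  0.8] w 0.0296 q [-0.9   0.01  0.64  1.96 -0.    1.19 -2.32]
```

View pics/w3.png

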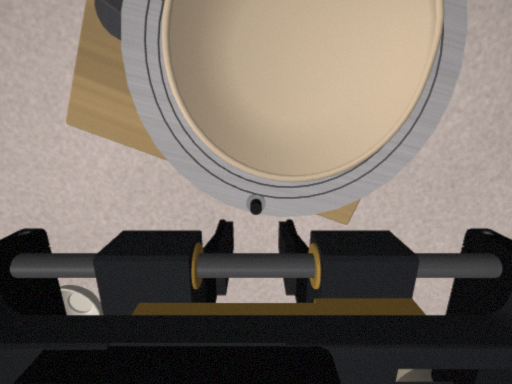

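View pics/s3.png

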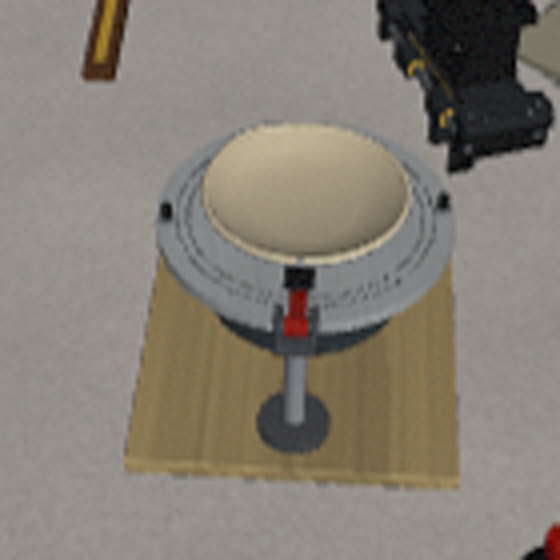

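The wrist picture shows pin_b at (256,206), midway between the fingers at (222,250) and (291,250). The scene picture shows the gauge arm still down.

```bash
python3 - <<'E'
from h import *
for v,z in ((206,.116),(201,.108),(211,.124)):
    P=ray("wrist",256,v,z);d=P[:2]-C;print(np.round(P,4),np.hypot(*d).round(4),np.degrees(np.arctan2(d[1],d[0])).round(1))
a=np.radians(138.5);P=C+.12*np.array([np.cos(a),np.sin(a)]);print(P)
lin([*P,.114],-118,.03,n=4)
E
```

```text
[0.4635 0.0844 0.116 ] 0.1189 138.1
[0.4652 0.0835 0.108 ] 0.1171 137.9
[0.4622 0.0852 0.124 ] 0.1204 138.3
[0.46212531 0.08451441]
t 9.15 p [0.4624 0.0847 0.1702] yaw -117.8 z [-0.002 -0.001 -1.   ] F [-0.6  0.2 -0.9] w 0.0296 q [-0.9   0.01  0.64  1.95 -0.    1.19 -2.32]
0.1 -0.1 0.1 0.0000 0.0000 0.0141 0.03; 0.1 -0.1 0.1 0.0001 0.0000 0.0281 0.03; 0.1 -0.1 0.2 0.0001 0.0001 0.0422 0.03; 0.1 -0.1 0.2 0.0001 0.0001 0.0562 0.03; 0.1 -0.1 0.2 0.0001 0.0001 0.0562 0.03
```

Emit:
carry_out(
  increments="0 0 0 0 0 0.014 0.03; 0 0 0 0 0 0.028 0.03; 0 0 0 0 0 0.042 0.03; 0 0 0 0 0 0.053 0.03; 0 0 0 0 0 0.055 0.024",
)

```text
time: 9.78
ee_pos: [0.4618, 0.0844, 0.1143]
eef_rot: [-0.517, 0.856, -0.0, -0.002]
ft_force: [-0.3, 0.5, 0.8]
width: 0.0268
```

```bash
cat >> h.py <<'E'
def arc(f0,f1,grip,lag=0,rad=.12,z=.115,n=5):
    """tool centre along arc from angle f0 to f1 (deg, about C), yaw tangential"""
    w=[]
    for i in range(5):
        f=f0+(f1-f0)*min(1,(i+1)/n);a=np.radians(f);l=lag(f) if callable(lag) else lag
        w.append(([C[0]+rad*np.cos(a),C[1]+rad*np.sin(a),z],f+90-360+l))
    rows(w,grip)
def ang():
    s=r.read_state();d=np.array(s["ee_pos"])[:2]-C;f=np.degrees(np.arctan2(d[1],d[0]))%360;
    t=np.array([-np.sin(np.radians(f)),np.cos(np.radians(f))]);F=np.array(s["ft_force"])[:2]
    print("tool ang",f.round(2),"rad",np.hypot(*d).round(4),"Ftan",(F@t).round(2),"Frad",(F@d/np.hypot(*d)).round(2));return f
LAG=lambda f: max(0,14*(1-(f-138.5)/30))
E
python3 - <<'E'
from h import *
f=ang()
arc(f,f+9,.024,LAG)
E
```

```text
tool ang 138.65 rad 0.1201 Ftan -0.21 Frad 0.55
t 9.78 p [0.4618 0.0844 0.1143] yaw -117.8 z [-0.003 -0.002 -1.   ] F [-0.3  0.5  0.8] w 0.0268 q [-0.89  0.08  0.65  2.02 -0.06  1.06 -2.28]
0.1 -0.2 -1.3 0.0037 0.0007 -0.0007 0.024; 0.1 -0.2 -2.3 0.0074 0.0014 -0.0006 0.024; 0.1 -0.2 -3.2 0.0111 0.0020 -0.0006 0.024; 0.1 -0.2 -4.2 0.0149 0.0025 -0.0006 0.024; 0.1 -0.2 -5.2 0.0186 0.0029 -0.0006 0.024
```

Emit:
carry_out(
  increments="0 0 -1.3 0.0037 0.0007 0 0.024; 0 0 -2.3 0.0074 0.0014 0 0.024; 0 0 -3.2 0.011 0.002 0 0.024; 0 0 -4.2 0.015 0.0025 0 0.024; 0 0 -5.2 0.0186 0.003 0 0.024",
)

```text
time: 10.4
ee_pos: [0.4504, 0.0694, 0.1146]
eef_rot: [-0.556, 0.832, 0.0, -0.002]
ft_force: [-0.1, 1.8, 0.8]
width: 0.0239
```

```bash
python3 - <<'E'
from h import *
f=ang()
arc(f,f+12,.024,LAG)
E
```

```text
tool ang 147.65 rad 0.1203 Ftan -1.47 Frad 1.0
t 10.4 p [0.4504 0.0694 0.1146] yaw -112.5 z [-0.003 -0.002 -1.   ] F [-0.1  1.8  0.8] w 0.0239 q [-0.88  0.04  0.65  2.05 -0.03  1.06 -2.18]
0.1 -0.2 -1.2 0.0050 0.0005 -0.0004 0.024; 0.1 -0.2 -2.4 0.0100 0.0010 -0.0004 0.024; 0.1 -0.2 -3.7 0.0150 0.0013 -0.0004 0.024; 0.1 -0.2 -5.0 0.0201 0.0015 -0.0004 0.024; 0.1 -0.1 -6.3 0.0251 0.0014 -0.0003 0.024
```

Emit:
carry_out(
  increments="0 0 -1.2 0.005 0.0005 0 0.024; 0 0 -2.4 0.01 0.001 0 0.024; 0 0 -3.7 0.015 0.0013 0 0.024; 0 0 -5 0.02 0.0015 0 0.024; 0 0 -6.3 0.025 0.0014 0 0.024",
)

```text
time: 11.02
ee_pos: [0.4393, 0.0464, 0.1146]
eef_rot: [-0.601, 0.799, 0.0, -0.002]
ft_force: [-0.4, 2.0, 0.0]
width: 0.0241
```

```bash
python3 - <<'E'
from h import *
f=ang()
arc(f,f+14,.024,LAG)
E
```

```text
tool ang 159.81 rad 0.1201 Ftan -1.77 Frad 1.11
t 11.03 p [0.4393 0.0464 0.1146] yaw -106.1 z [-0.003 -0.002 -1.   ] F [-0.4  2.   0. ] w 0.0241 q [-0.86  0.    0.66  2.08  0.    1.06 -2.05]
0.1 -0.1 -1.5 0.0059 0.0002 -0.0004 0.024; 0.1 -0.1 -3.0 0.0117 0.0002 -0.0004 0.024; 0.1 -0.1 -4.5 0.0176 -0.0001 -0.0003 0.024; 0.2 -0.1 -7.1 0.0234 -0.0007 -0.0003 0.024; 0.2 -0.1 -9.9 0.0292 -0.0016 -0.0003 0.024
```

Emit:
carry_out(
  increments="0 0 -1.5 0.006 0.0002 0 0.024; 0 0 -3 0.0117 0.0002 0 0.024; 0 0 -4.5 0.0176 -0.0001 0 0.024; 0 0 -7 0.0234 -0.0007 0 0.024; 0 0 -10 0.0292 -0.0016 0 0.024",
)

```text
time: 11.65
ee_pos: [0.4325, 0.0174, 0.1146]
eef_rot: [-0.669, 0.743, 0.0, -0.002]
ft_force: [-1.1, 0.9, 0.3]
width: 0.024
```

```bash
python3 - <<'E'
from h import *
f=ang()
arc(f,f+14,.024,LAG)
E
```

```text
tool ang 174.05 rad 0.1201 Ftan -0.77 Frad 1.14
t 11.65 p [0.4325 0.0174 0.1146] yaw -96.0 z [-0.003 -0.002 -1.   ] F [-1.1  0.9  0.3] w 0.024 q [-0.83 -0.03  0.69  2.1   0.02  1.06 -1.83]
0.2 -0.1 -2.8 0.0059 -0.0002 -0.0004 0.024; 0.2 -0.1 -5.6 0.0117 -0.0007 -0.0004 0.024; 0.2 -0.1 -8.4 0.0175 -0.0014 -0.0003 0.024; 0.2 -0.1 -11.2 0.0233 -0.0024 -0.0003 0.024; 0.2 -0.1 -14.0 0.0290 -0.0037 -0.0003 0.024
```

Emit:
carry_out(
  increments="0 0 -2.8 0.0059 -0.0002 0 0.024; 0 0 -5.6 0.0117 -0.0007 0 0.024; 0 0 -8.4 0.0175 -0.0014 0 0.024; 0 0 -11.2 0.0233 -0.0024 0 0.024; 0 0 -14 0.029 -0.0036 0 0.024",
)

```text
time: 12.28
ee_pos: [0.4329, -0.0123, 0.1146]
eef_rot: [0.756, -0.655, -0.001, 0.002]
ft_force: [-0.2, 1.0, 0.0]
width: 0.024
```

Emit:
carry_out(
  increments="0 0 -2.8 0.0059 -0.0002 0 0.024; 0 0 -5.6 0.0117 -0.0007 0 0.024; 0 0 -8.4 0.0175 -0.0014 0 0.024; 0 0 -11.2 0.0233 -0.0024 0 0.024; 0 0 -14 0.029 -0.0036 0 0.024",
)

```text
time: 12.9
ee_pos: [0.4404, -0.0411, 0.1146]
eef_rot: [0.83, -0.557, -0.001, 0.002]
ft_force: [-0.7, 0.9, -0.1]
width: 0.0239
```

```bash
python3 - <<'E'
from h import *
f=ang()
arc(f,f+14,.024,LAG)
p,d=r.camera("top");c=p[115:265,170:320];cv2.imwrite("pics/top4.png",cv2.resize(c,(600,600),interpolation=cv2.INTER_CUBIC))
E
```

```text
tool ang 202.45 rad 0.1207 Ftan -1.12 Frad 0.32
t 12.9 p [ 0.4404 -0.0411  0.1146] yaw -67.7 z [-0.004 -0.002 -1.   ] F [-0.7  0.9 -0.1] w 0.0239 q [-0.77 -0.    0.78  2.08  0.    1.06 -1.18]
0.3 -0.0 -3.0 0.0059 -0.0009 -0.0004 0.024; 0.3 -0.0 -5.8 0.0117 -0.0013 -0.0004 0.024; 0.3 -0.0 -8.6 0.0175 -0.0021 -0.0004 0.024; 0.3 -0.0 -11.4 0.0233 -0.0031 -0.0004 0.024; 0.3 0.0 -14.2 0.0290 -0.0044 -0.0004 0.024
```

View pics/top4.png

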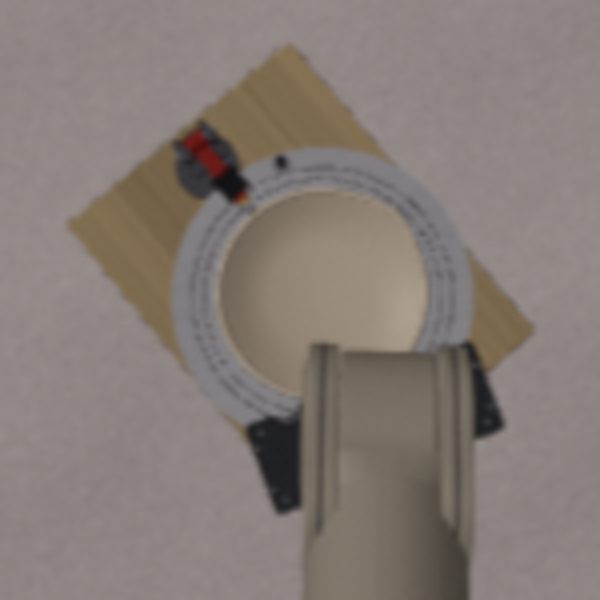

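The top picture shows pin_a at (281,162), swept round towards the gauge, with the gauge arm still down on the plate edge. The wheel is following the finger.

Emit:
carry_out(
  increments="0 0 -3 0.0059 -0.0007 0 0.024; 0 0 -5.8 0.0117 -0.0013 0 0.024; 0 0 -8.6 0.0175 -0.002 0 0.024; 0 0 -11.4 0.0233 -0.003 0 0.024; 0 0 -14.2 0.029 -0.0044 0 0.024",
)

```text
time: 13.58
ee_pos: [0.4554, -0.0675, 0.1146]
eef_rot: [0.894, -0.449, -0.001, 0.002]
ft_force: [-1.1, 1.0, 1.0]
width: 0.0237
```

Emit:
carry_out(
  increments="0 0 -2.8 0.0059 -0.0004 0 0.024; 0 0 -5.6 0.0117 -0.0009 0 0.024; 0 0 -8.4 0.0175 -0.0016 0 0.024; 0 0 -11.2 0.0233 -0.0026 0 0.024; 0 0 -14 0.029 -0.0038 0 0.024",
)

```text
time: 14.2
ee_pos: [0.4757, -0.0889, 0.1145]
eef_rot: [0.942, -0.336, -0.002, 0.002]
ft_force: [-1.4, 1.2, 0.9]
width: 0.0239
```

```bash
python3 - <<'E'
from h import *
f=ang()
arc(f,f+14,.024,LAG)
E
```

```text
tool ang 230.9 rad 0.121 Ftan -1.83 Frad -0.01
t 14.2 p [ 0.4757 -0.0889  0.1145] yaw -39.3 z [-0.005 -0.003 -1.   ] F [-1.4  1.2  0.9] w 0.0239 q [-0.66  0.14  0.81  1.99 -0.11  1.07 -0.49]
0.3 0.1 -3.0 0.0059 -0.0012 -0.0005 0.024; 0.3 0.1 -5.8 0.0117 -0.0016 -0.0005 0.024; 0.3 0.1 -8.6 0.0175 -0.0023 -0.0005 0.024; 0.3 0.1 -11.4 0.0233 -0.0034 -0.0005 0.024; 0.3 0.1 -14.2 0.0290 -0.0047 -0.0005 0.024
```

Emit:
carry_out(
  increments="0.3 0 -3 0.0059 -0.001 0 0.024; 0.3 0 -5.8 0.0117 -0.0016 0 0.024; 0.3 0 -8.6 0.0175 -0.0023 0 0.024; 0.3 0 -11.4 0.0233 -0.0034 0 0.024; 0.3 0 -14.2 0.029 -0.0047 0 0.024",
)

```text
time: 14.82
ee_pos: [0.5007, -0.1043, 0.1143]
eef_rot: [0.976, -0.217, -0.002, -0.0]
ft_force: [-1.6, -0.2, 1.4]
width: 0.0242
```

```bash
python3 - <<'E'
from h import *
f=ang()
arc(f,f+12,.024,LAG)
E
```

```text
tool ang 244.87 rad 0.1207 Ftan -1.38 Frad 0.85
t 14.82 p [ 0.5007 -0.1043  0.1143] yaw -25.0 z [-0.003  0.001 -1.   ] F [-1.6 -0.2  1.4] w 0.0242 q [-0.58  0.21  0.79  1.92 -0.17  1.08 -0.16]
0.0 0.2 -2.3 0.0050 -0.0008 -0.0007 0.024; 0.0 0.2 -4.7 0.0100 -0.0011 -0.0007 0.024; 0.0 0.2 -7.1 0.0150 -0.0016 -0.0007 0.024; 0.0 0.2 -9.5 0.0200 -0.0023 -0.0008 0.024; 0.0 0.2 -11.9 0.0250 -0.0033 -0.0008 0.024
```

Emit:
carry_out(
  increments="0 0 -2.3 0.005 -0.0008 0 0.024; 0 0 -4.7 0.01 -0.0011 0 0.024; 0 0 -7 0.015 -0.0016 0 0.024; 0 0 -9.5 0.02 -0.0023 0 0.024; 0 0 -12 0.025 -0.0033 0 0.024",
)

```text
time: 15.45
ee_pos: [0.5245, -0.1126, 0.1142]
eef_rot: [0.994, -0.113, -0.002, 0.0]
ft_force: [-1.4, -0.5, 1.4]
width: 0.0239
```

```bash
python3 - <<'E'
from h import *
f=ang()
arc(f,f+9,.024,LAG)
E
```

```text
tool ang 256.85 rad 0.1207 Ftan -1.19 Frad 0.84
t 15.45 p [ 0.5245 -0.1126  0.1142] yaw -13.0 z [-0.004 -0.    -1.   ] F [-1.4 -0.5  1.4] w 0.0239 q [-0.52  0.28  0.74  1.86 -0.21  1.09  0.08]
0.0 0.2 -1.6 0.0038 -0.0008 -0.0008 0.024; 0.0 0.2 -3.4 0.0075 -0.0009 -0.0008 0.024; 0.0 0.2 -5.2 0.0113 -0.0012 -0.0008 0.024; 0.0 0.2 -7.0 0.0150 -0.0016 -0.0009 0.024; 0.0 0.2 -8.8 0.0188 -0.0021 -0.0009 0.024
```

Emit:
carry_out(
  increments="0 0 -1.6 0.0038 -0.0008 0 0.024; 0 0 -3.4 0.0075 -0.0009 0 0.024; 0 0 -5.2 0.0113 -0.0012 0 0.024; 0 0 -7 0.015 -0.0016 0 0.024; 0 0 -8.8 0.0188 -0.0021 0 0.024",
)

```text
time: 16.08
ee_pos: [0.5431, -0.1151, 0.114]
eef_rot: [0.999, -0.036, -0.002, 0.0]
ft_force: [-4.2, -1.8, 2.0]
width: 0.0241
```

```bash
python3 - <<'E'
from h import *
f=ang()
arc(f,f+6,.024,LAG)
E
```

```text
tool ang 265.78 rad 0.1205 Ftan -4.05 Frad 2.1
t 16.07 p [ 0.5431 -0.1151  0.114 ] yaw -4.1 z [-0.005 -0.    -1.   ] F [-4.2 -1.8  2. ] w 0.0241 q [-0.47  0.32  0.71  1.81 -0.23  1.1   0.25]
0.0 0.3 -1.1 0.0025 -0.0005 -0.0010 0.024; 0.0 0.3 -2.3 0.0050 -0.0006 -0.0010 0.024; 0.0 0.3 -3.5 0.0075 -0.0007 -0.0010 0.024; 0.0 0.3 -4.7 0.0100 -0.0009 -0.0010 0.024; 0.0 0.3 -5.9 0.0125 -0.0011 -0.0010 0.024
```

Emit:
carry_out(
  increments="0 0.3 -1.1 0.0025 -0.0005 -0.001 0.024; 0 0.3 -2.3 0.005 -0.0006 -0.001 0.024; 0 0.3 -3.5 0.0075 -0.0007 -0.001 0.024; 0 0.3 -4.7 0.01 -0.0009 -0.001 0.024; 0 0.3 -5.9 0.0125 -0.0011 -0.001 0.024",
)

```text
time: 16.7
ee_pos: [0.5548, -0.115, 0.1144]
eef_rot: [1.0, 0.016, -0.001, 0.0]
ft_force: [-5.8, -1.9, -0.6]
width: 0.0243
```

```bash
python3 - <<'E'
from h import *
f=ang()
arc(f,f+5,.024,LAG)
E
```

```text
tool ang 271.35 rad 0.1201 Ftan -5.86 Frad 1.72
t 16.7 p [ 0.5548 -0.115   0.1144] yaw 1.9 z [-0.001 -0.    -1.   ] F [-5.8 -1.9 -0.6] w 0.0243 q [-0.45  0.34  0.69  1.78 -0.24  1.11  0.35]
0.0 0.1 -0.5 0.0021 -0.0000 -0.0006 0.024; 0.0 0.1 -1.5 0.0042 -0.0001 -0.0006 0.024; 0.0 0.1 -2.5 0.0063 -0.0002 -0.0006 0.024; 0.0 0.1 -3.5 0.0084 -0.0003 -0.0006 0.024; 0.0 0.1 -4.5 0.0105 -0.0004 -0.0006 0.024
```

Emit:
carry_out(
  increments="0 0 -0.8 0.0021 0 0 0.024; 0 0 -1.6 0.0042 -0.0001 0 0.024; 0 0 -2.5 0.0063 -0.0002 0 0.024; 0 0 -3.5 0.0084 -0.0003 0 0.024; 0 0 -4.5 0.0105 -0.0004 0 0.024",
)

```text
time: 17.32
ee_pos: [0.5645, -0.1145, 0.1142]
eef_rot: [0.998, 0.056, -0.001, 0.0]
ft_force: [-6.9, -1.6, 1.8]
width: 0.0239
```

```bash
python3 - <<'E'
from h import *
f=ang()
arc(f,281.5,.024,LAG)
E
```

```text
tool ang 275.98 rad 0.1201 Ftan -7.08 Frad 0.86
t 17.32 p [ 0.5645 -0.1145  0.1142] yaw 6.4 z [-0.003 -0.    -1.   ] F [-6.9 -1.6  1.8] w 0.0239 q [-0.43  0.36  0.67  1.75 -0.24  1.11  0.43]
-0.0 0.2 -0.7 0.0023 -0.0001 -0.0008 0.024; -0.0 0.2 -1.8 0.0046 -0.0002 -0.0008 0.024; -0.0 0.2 -2.9 0.0069 -0.0003 -0.0008 0.024; -0.0 0.2 -4.0 0.0092 -0.0004 -0.0008 0.024; -0.0 0.2 -5.1 0.0115 -0.0006 -0.0008 0.024
```

Emit:
carry_out(
  increments="0 0 -0.8 0.0021 -0.0001 -0.0005 0.024; 0 0 -1.8 0.0042 -0.0002 -0.0005 0.024; 0 0 -2.9 0.0063 -0.0003 -0.0005 0.024; 0 0 -4 0.0084 -0.0004 -0.0005 0.024; 0 0 -4.8 0.0105 -0.0005 -0.0005 0.024",
)

```text
time: 17.95
ee_pos: [0.5739, -0.113, 0.1143]
eef_rot: [0.995, 0.098, -0.003, -0.0]
ft_force: [-8.0, -2.0, 1.5]
width: 0.0241
```

```bash
python3 - <<'E'
from h import *
f=ang();st()
p,d=r.camera("top");cv2.imwrite("pics/top5r.png",p);c=p[115:265,170:320];cv2.imwrite("pics/top5.png",cv2.resize(c,(600,600),interpolation=cv2.INTER_CUBIC))
E
```

```text
tool ang 280.5 rad 0.12 Ftan -8.26 Frad 0.48
t 17.95 p [ 0.5739 -0.113   0.1143] yaw 11.3 z [-0.005 -0.    -1.   ] F [-8.  -2.   1.5] w 0.0241 q [-0.41  0.38  0.65  1.73 -0.25  1.12  0.51]
```

View pics/top5.png

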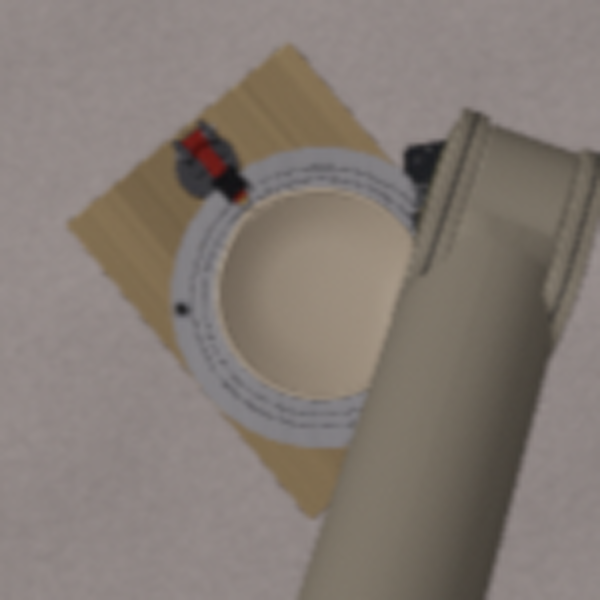

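The top picture shows pin_a at (181,309), past the gauge, and the feeler at (243,200) against the rim. I'll measure pin_a's angle and the rim profile.

```bash
python3 - <<'E'
from h import *
m=r.camera_model("top")
P0=ray("top",417/4+169.6,192/4+114.6,.124);P1=ray("top",181/4+169.6,309/4+114.6,.124)
for c in (C,np.array([.5518,.0043])):
    a=[np.degrees(np.arctan2(*(P[:2]-c)[::-1])) for P in (P0,P1)];print(np.round(a,1),round(a[1]-a[0],1),"spot at",262+a[1]-a[0])
p=cv2.imread("pics/top5r.png").astype(np.float32);K=np.array(m["K"]);T=np.array(m["extrinsics"])
ch=p[...,2]-p[...,0];th=np.radians(np.arange(0,240,3));rr=np.arange(.08,.104,.0005);c=[.55215,.0052]
Q=np.zeros((len(th),len(rr),3));Q[...,0]=c[0]+rr*np.cos(th)[:,None];Q[...,1]=c[1]+rr*np.sin(th)[:,None];Q[...,2]=.139
q=((Q-T[:3,3])@T[:3,:3])@K.T;q=(q[...,:2]/q[...,2:]).astype(np.float32)
v=cv2.remap(ch,q[...,0].copy(),q[...,1].copy(),cv2.INTER_LINEAR)
for a,row in zip(th,v):
    t=(np.median(row[-8:])+np.median(row[:8]))/2;print(int(round(np.degrees(a))),round(rr[np.where(row>t)[0].max()]*1e3-89.55,1),end="; ")
E
```

```text
[-41.7  97.3] 139.0 spot at 401.01173335857635
[-41.4  97.2] 138.6 spot at 400.5595844131592
0 -0.5; 3 -0.5; 6 -0.0; 9 0.5; 12 -0.0; 15 0.5; 18 0.5; 21 1.5; 24 2.5; 27 3.0; 30 3.5; 33 4.0; 36 3.5; 39 14.0; 42 14.0; 45 14.0; 48 3.5; 51 2.5; 54 2.0; 57 1.5; 60 1.0; 63 1.0; 66 0.5; 69 0.5; 72 -0.0; 75 0.5; 78 0.5; 81 -0.0; 84 0.5; 87 -0.0; 90 -0.0; 93 -0.5; 96 -0.0; 99 -0.0; 102 -0.0; 105 -0.0; 108 -0.0; 111 -0.0; 114 -0.0; 117 -0.0; 120 -0.0; 123 0.5; 126 -0.0; 129 -0.0; 132 -0.0; 135 -0.0; 138 -0.5; 141 -0.0; 144 -0.0; 147 -0.0; 150 -0.0; 153 -0.0; 156 -0.0; 159 -0.0; 162 -0.0; 165 -0.0; 168 -0.0; 171 0.5; 174 0.5; 177 -0.0; 180 -0.0; 183 -0.0; 186 -0.0; 189 -0.0; 192 -0.0; 195 -0.5; 198 -0.5; 201 -1.5; 204 -2.5; 207 -2.5; 210 -4.5; 213 -6.5; 216 -8.0; 219 14.0; 222 14.0; 225 14.0; 228 14.0; 231 13.5; 234 9.0; 237 6.0;
```

Camera puts the spot top at about 40.5–41° against the feeler at 41.3°. But the pin force is 8 N and still rising, so I'll push slightly further to see whether it peaks.

Emit:
carry_out(
  increments="0 0 -0.8 0.0021 -0.0001 -0.0003 0.024; 0 0 -1.8 0.0042 -0.0002 -0.0003 0.024; 0 0 -2.9 0.0063 -0.0003 -0.0003 0.024; 0 0 -4 0.0084 -0.0004 -0.0003 0.024; 0 0 -4.8 0.0105 -0.0005 -0.0003 0.024",
)

```text
time: 18.62
ee_pos: [0.584, -0.1106, 0.1143]
eef_rot: [0.99, 0.14, -0.003, -0.0]
ft_force: [-6.0, -2.3, 0.6]
width: 0.0242
```

```bash
python3 - <<'E'
from h import *
f=ang();st()
E
```

```text
tool ang 285.47 rad 0.12 Ftan -6.39 Frad 0.65
t 18.62 p [ 0.584  -0.1106  0.1143] yaw 16.1 z [-0.006 -0.001 -1.   ] F [-6.  -2.3  0.6] w 0.0242 q [-0.39  0.4   0.63  1.7  -0.25  1.13  0.59]
```

```bash
python3 - <<'E'
from h import *
f=ang();arc(f,279.5,.024,LAG,z=.1145)
E
```

```text
tool ang 285.47 rad 0.12 Ftan -6.39 Frad 0.65
t 18.62 p [ 0.584  -0.1106  0.1143] yaw 16.1 z [-0.006 -0.001 -1.   ] F [-6.  -2.3  0.6] w 0.0242 q [-0.39  0.4   0.63  1.7  -0.25  1.13  0.59]
-0.1 0.3 1.9 -0.0025 -0.0001 -0.0002 0.024; -0.0 0.3 3.1 -0.0050 -0.0002 -0.0002 0.024; -0.0 0.3 4.3 -0.0075 -0.0003 -0.0002 0.024; -0.0 0.3 5.4 -0.0100 -0.0005 -0.0002 0.024; -0.0 0.3 6.6 -0.0125 -0.0008 -0.0001 0.024
```

Emit:
carry_out(
  increments="0 0.3 1.5 -0.0025 -0.0001 -0.0002 0.024; 0 0.3 3 -0.005 -0.0002 -0.0002 0.024; 0 0.3 4.3 -0.0075 -0.0003 -0.0002 0.024; 0 0.3 5.4 -0.01 -0.0005 -0.0002 0.024; 0 0.3 6.6 -0.0125 -0.0008 -0.0002 0.024",
)

```text
time: 19.25
ee_pos: [0.5717, -0.1133, 0.1146]
eef_rot: [0.997, 0.083, -0.0, -0.0]
ft_force: [-0.5, 1.3, 0.5]
width: 0.0242
```

```bash
python3 - <<'E'
from h import *
f=ang();arc(f,275,.024,LAG,z=.1145)
E
```

```text
tool ang 279.47 rad 0.1199 Ftan -0.29 Frad -1.34
t 19.25 p [ 0.5717 -0.1133  0.1146] yaw 9.5 z [-0.     0.001 -1.   ] F [-0.5  1.3  0.5] w 0.0242 q [-0.41  0.37  0.65  1.74 -0.25  1.12  0.48]
-0.0 0.0 0.9 -0.0019 0.0001 0.0001 0.024; -0.0 0.0 1.8 -0.0037 0.0000 0.0001 0.024; -0.0 0.0 2.7 -0.0056 -0.0000 0.0001 0.024; -0.0 0.0 3.6 -0.0075 -0.0002 0.0001 0.024; -0.0 0.0 4.5 -0.0093 -0.0003 0.0001 0.024
```

Emit:
carry_out(
  increments="0 0 0.9 -0.002 0 0 0.024; 0 0 1.8 -0.004 0 0 0.024; 0 0 2.7 -0.0056 0 0 0.024; 0 0 3.6 -0.0075 -0.0002 0 0.024; 0 0 4.5 -0.0093 -0.0003 0 0.024",
)

```text
time: 19.88
ee_pos: [0.5635, -0.1142, 0.1148]
eef_rot: [0.999, 0.043, 0.001, -0.0]
ft_force: [4.0, 0.3, -4.0]
width: 0.0241
```

```bash
python3 - <<'E'
from h import *
f=ang();st();arc(f,f+3.3,.03,LAG,z=.1145)
p,d=r.camera("top");c=p[115:265,170:320];cv2.imwrite("pics/top6.png",cv2.resize(c,(600,600),interpolation=cv2.INTER_CUBIC))
E
```

```text
tool ang 275.53 rad 0.1198 Ftan 4.0 Frad 0.13
t 19.88 p [ 0.5635 -0.1142  0.1148] yaw 4.9 z [ 0.002  0.    -1.   ] F [ 4.   0.3 -4. ] w 0.0241 q [-0.43  0.35  0.67  1.76 -0.24  1.11  0.4 ]
t 19.88 p [ 0.5635 -0.1142  0.1148] yaw 4.9 z [ 0.002  0.    -1.   ] F [ 4.   0.3 -4. ] w 0.0241 q [-0.43  0.35  0.67  1.76 -0.24  1.11  0.4 ]
-0.0 -0.1 -1.2 0.0014 0.0002 0.0003 0.03; -0.0 -0.1 -1.9 0.0028 0.0002 0.0003 0.03; -0.0 -0.1 -2.6 0.0041 0.0001 0.0003 0.03; -0.0 -0.1 -3.2 0.0055 0.0000 0.0003 0.03; -0.0 -0.1 -3.9 0.0069 -0.0000 0.0003 0.03
```

View pics/top6.png

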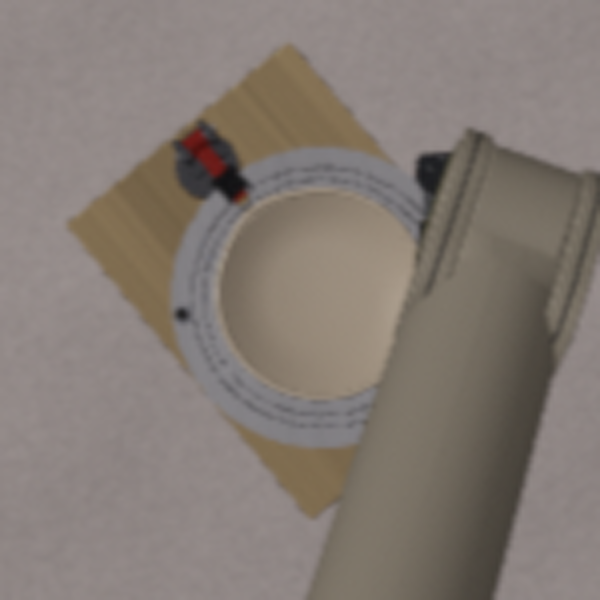

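pin_a is at (182,314), about 2° past the earlier camera match, so I'll nudge it back slightly.

Emit:
carry_out(
  increments="0 0 0.5 -0.001 0 0 0.024; 0 0 1 -0.002 0 0 0.024; 0 0 1.5 -0.003 0 0 0.024; 0 0 1.5 -0.0035 0 0 0.024; 0 0 1.5 -0.0035 0 0 0.024",
)

```text
time: 20.55
ee_pos: [0.5595, -0.1147, 0.1147]
eef_rot: [1.0, 0.03, 0.001, -0.0]
ft_force: [4.1, 0.7, -1.5]
width: 0.0243
```

```bash
python3 - <<'E'
from h import *
f=ang();arc(f,f+3.3,.03,LAG,z=.1145)
E
```

```text
tool ang 273.59 rad 0.1199 Ftan 4.12 Frad -0.45
t 20.55 p [ 0.5595 -0.1147  0.1147] yaw 3.4 z [ 0.001  0.    -1.   ] F [ 4.1  0.7 -1.5] w 0.0243 q [-0.44  0.35  0.68  1.77 -0.24  1.11  0.38]
-0.0 -0.1 -0.9 0.0014 0.0001 0.0002 0.03; -0.0 -0.1 -1.5 0.0028 0.0001 0.0002 0.03; -0.0 -0.1 -2.2 0.0041 0.0000 0.0002 0.03; -0.0 -0.1 -2.8 0.0055 -0.0000 0.0002 0.03; -0.0 -0.1 -3.5 0.0069 -0.0001 0.0002 0.03
```

Emit:
carry_out(
  increments="0 0 0 0.0015 0 0 0.024; 0 0 0 0.003 0 0 0.024; 0 0 0 0.0045 0 0 0.026; 0 0 0 0.006 0 0 0.028; 0 0 0 0.007 0 0 0.03",
)

```text
time: 21.18
ee_pos: [0.5666, -0.1143, 0.1147]
eef_rot: [1.0, 0.03, 0.001, -0.0]
ft_force: [0.3, -0.6, -0.4]
width: 0.0293
```

Emit:
carry_out(
  increments="0 0 0 0 0 0 0.03; 0 0 0 0 0 -0.01 0.03; 0 0 0 0 0 -0.03 0.03; 0 0 0 0 0 -0.06 0.03; 0 0 0 0 0 -0.09 0.03",
)

```text
time: 21.8
ee_pos: [0.5664, -0.1144, 0.2064]
eef_rot: [1.0, 0.029, 0.001, -0.0]
ft_force: [0.1, 0.5, 0.3]
width: 0.0299
```

```bash
python3 -c "
from h import *
lin([.50,-.28,.24],0,.03,n=5)"
```

```text
t 21.8 p [ 0.5664 -0.1144  0.2064] yaw 3.4 z [ 0.001  0.    -1.   ] F [0.1 0.5 0.3] w 0.0299 q [-0.47  0.27  0.71  1.65 -0.18  1.29  0.33]
-0.0 -0.1 0.7 -0.0152 0.0323 -0.0068 0.03; -0.0 -0.1 1.3 -0.0304 0.0645 -0.0135 0.03; -0.0 -0.1 2.0 -0.0456 0.0968 -0.0203 0.03; -0.0 -0.1 2.7 -0.0608 0.1291 -0.0271 0.03; -0.0 -0.1 3.4 -0.0760 0.1614 -0.0338 0.03
```

Emit:
carry_out(
  increments="0 0 0 -0.02 0.02 -0.02 0.03; 0 0 0 -0.04 0.04 -0.04 0.03; 0 0 0 -0.06 0.06 -0.06 0.03; 0 0 0 -0.08 0.08 -0.07 0.03; 0 0 0 -0.1 0.1 -0.08 0.03",
)

```text
time: 22.42
ee_pos: [0.4712, -0.2213, 0.2866]
eef_rot: [1.0, 0.029, 0.001, -0.0]
ft_force: [-0.8, -0.5, -0.2]
width: 0.0298
```

```bash
python3 - <<'E'
from h import *
st()
p,d=r.camera("top");cv2.imwrite("pics/top7r.png",p);c=p[115:265,170:320];cv2.imwrite("pics/top7.png",cv2.resize(c,(600,600),interpolation=cv2.INTER_CUBIC))
p2,d=r.camera("scene");cv2.imwrite("pics/s7.png",p2)
m=r.camera_model("top");p=p.astype(np.float32);K=np.array(m["K"]);T=np.array(m["extrinsics"])
ch=p[...,2]-p[...,0];th=np.radians(np.arange(0,90,3));rr=np.arange(.08,.104,.0005);c=[.55215,.0052]
Q=np.zeros((len(th),len(rr),3));Q[...,0]=c[0]+rr*np.cos(th)[:,None];Q[...,1]=c[1]+rr*np.sin(th)[:,None];Q[...,2]=.139
q=((Q-T[:3,3])@T[:3,:3])@K.T;q=(q[...,:2]/q[...,2:]).astype(np.float32)
v=cv2.remap(ch,q[...,0].copy(),q[...,1].copy(),cv2.INTER_LINEAR)
for a,row in zip(th,v):
    t=(np.median(row[-8:])+np.median(row[:8]))/2;print(int(round(np.degrees(a))),round(rr[np.where(row>t)[0].max()]*1e3-89.55,1),end="; ")
E
```

```text
t 22.43 p [ 0.4712 -0.2213  0.2866] yaw 3.4 z [ 0.002  0.001 -1.   ] F [-0.8 -0.5 -0.2] w 0.0298 q [-0.4   0.06  0.8   1.67 -0.04  1.43  0.46]
0 -0.5; 3 -0.0; 6 -0.0; 9 0.5; 12 0.5; 15 0.5; 18 1.0; 21 1.5; 24 2.5; 27 2.5; 30 3.5; 33 3.5; 36 3.5; 39 14.0; 42 14.0; 45 2.5; 48 3.5; 51 2.5; 54 2.5; 57 1.5; 60 1.5; 63 1.0; 66 0.5; 69 -0.0; 72 0.5; 75 0.5; 78 -0.0; 81 -0.0; 84 -0.0; 87 -0.0;
```

View pics/top7.png

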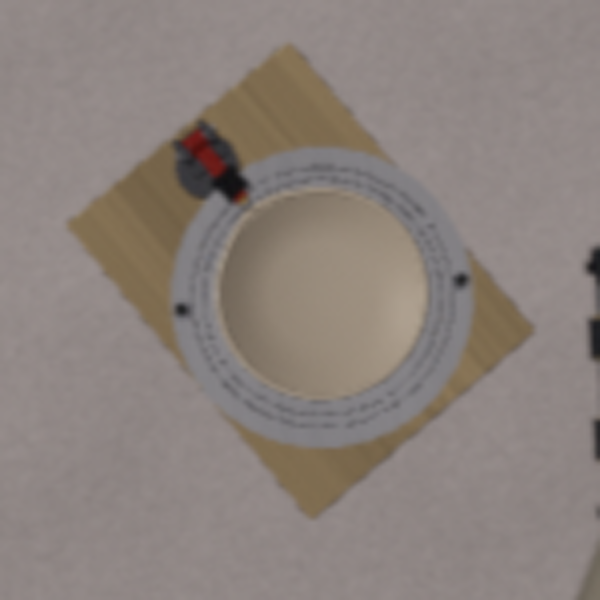

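View pics/s7.png

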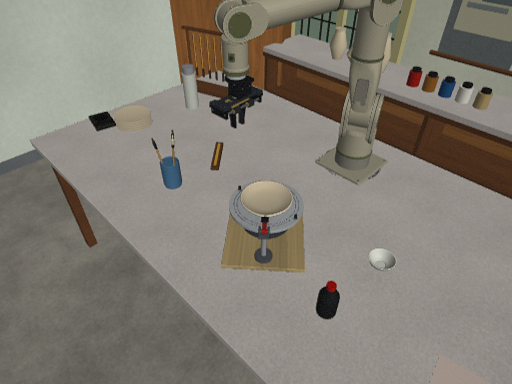

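In the top picture the pins are at (181,309) and (461,280), the rim hump is centred near 41° at the feeler (243,200), and the red arm is down. In the scene picture the bystanders stand where they were and the robot is clear. Settling briefly, then handing in.

Emit:
carry_out(
  increments="0 0 0 0 0 0 0.03; 0 0 0 0 0 0 0.03; 0 0 0 0 0 0 0.03; 0 0 0 0 0 0 0.03; 0 0 0 0 0 0 0.03",
)

```text
time: 23.15
ee_pos: [0.4702, -0.2236, 0.2873]
eef_rot: [1.0, 0.027, 0.001, -0.0]
ft_force: [0.0, -0.6, -0.8]
width: 0.0303
```

```bash
python3 - <<'E'
from h import *
a=cv2.imread("pics/top7r.png").astype(int)
p,d=r.camera("top");print(np.abs(p.astype(int)-a)[140:250,200:300].mean());
print(r.close_job())
E
```

```text
0.3889090909090909
the job is handed in; nothing more can be done
None
```

The job is handed in at about 23 s, with the high spot at the feeler, the gauge arm down and the robot clear. `close_job` gives no verdict, so this rests on my own measurements.

- **Gauge arm:** I pressed it down by its thumb pad with closed fingers. They stalled at 0.150 m with up to 14 N downwards, and the depth picture put the pad top at 0.149 m.
- **Wheel:** I turned it about 139° counter-clockwise by pin_b at about 0.4 rad/s or less. I went about 4° past the top and pushed it back.
- **High spot:** The last top picture shows the edge's hump centred at about 40–41°, and the feeler is at 41.3°.
- **Surroundings:** The wheel looked unchanged between the last two top pictures. The bystanders look unmoved in the scene picture.

**Disagreement:** the push at the pin rose to about 8 N just before the top, not the 6 N given, and fell to 6.4 N past it. It read about 4 N on the way back, when the wheel may have already stopped. The spot's place therefore rests mainly on the camera, and the force peak agrees with it. I could not read the feeler's own force directly.

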